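# Set out the seal-test kit by height on the parking rail

### The job

The seal-test kit lies scattered over the bench: the steel test plug, the nest cylinder, the small grease pot and the aluminium seal block. Stand all four upright on the black pads of the parking rail, one centred on each pad, in order of height, with the tallest on the pad beside the upright stop block and the lowest at the far end. Do not knock any of them over.

Things in the scene. Friction and masses are not known exactly. Their poses are not given: they have to be found in the camera images.
- test_plug: turned steel test plug: plain round lower body 36 mm in diameter up to 42 mm height, above it a 26 mm shank with two black O-rings and a flat 31 mm head; 78 mm tall, the tallest of the four; stands upright on its wide end; origin at the centre of its underside, z up
- nest_axis (a point): nest cylinder: aluminium cylinder with a brown pad on top and a small brass hose barb at its side, 47 mm diameter and 51 mm tall: second tallest; this point is on the cylinder's axis at its underside, z up; the barb sticks out to 37 mm from the axis along -y, so grip it along its x axis
- grease_pot: small red pot with ribbed grey lid, 39 mm diameter and 32 mm tall: third in height; origin at the centre of its underside, z up; lid and pot are one piece
- seal_block_1: aluminium test block with a round recess and red seal in its top, 44 (x) by 50 (y) by 18 (z) mm: the lowest; origin at the centre of its underside, z up
- rail: the parking rail: flat aluminium bar fixed on the table, 76 mm wide (x), 400 mm long (y), 12 mm thick; origin at the centre of its underside; its y axis runs along the row, its x axis across. The four black pads are centred across it at y = -120, -40, 40 and 120 mm
- stop: upright dark steel stop block, fixed on the rail at one end or the other (at y = +180 or -180 mm of the rail, differing from start to start), 60 (x, across the rail) by 18 (y) by 55 (z) mm; origin at the centre of its underside, on the rail's top. The pads' centres are 60, 140, 220 and 300 mm from it. The other end of the rail has only a flat bright aluminium plate 3 mm high
- pad_1: round black rubber pad, 58 mm across, 3 mm thick, fixed on the rail; origin at the centre of its underside, so its top is 3 mm above the origin (15 mm above the table). All four pads look alike and stand in one row 80 mm apart; which is nearest the stop differs from start to start
- pad_2: round black rubber pad, 58 mm across, 3 mm thick, fixed on the rail; origin at the centre of its underside, so its top is 3 mm above the origin (15 mm above the table). All four pads look alike and stand in one row 80 mm apart; which is nearest the stop differs from start to start
- pad_3: round black rubber pad, 58 mm across, 3 mm thick, fixed on the rail; origin at the centre of its underside, so its top is 3 mm above the origin (15 mm above the table). All four pads look alike and stand in one row 80 mm apart; which is nearest the stop differs from start to start
- pad_4: round black rubber pad, 58 mm across, 3 mm thick, fixed on the rail; origin at the centre of its underside, so its top is 3 mm above the origin (15 mm above the table). All four pads look alike and stand in one row 80 mm apart; which is nearest the stop differs from start to start
There are look-alikes about, which are no part of the job. Several things have the shape of the seal_block_1; the one meant has the colours described above.

How it is judged:
By the outcome, as a careful person would: the job done as asked, in the order asked, and still so for the second after the job is handed in, with the robot touching nothing.
It also fails if it takes over 112 s, if anything falls off the work surface, if the arm or the gripper's body presses on something with over 40 N, if the wrist force passes 120 N, or if a joint passes its speed limit or range.

### The arm

A 7-joint arm with a two-finger parallel gripper is mounted at the origin on a cart in front of the work surface, level with it; the furniture and walls round the work are solid. World frame = base frame: x ahead of the robot, y to its left, z up, the work surface at z = 0. Lengths are in m, angles in rad, forces in N, time in s.
With the tool pointing down it reaches from about 0.4 to 0.85 m from the base axis. Payload 4.5 kg.
Tool frame: the origin (TCP) lies at the very end of the fingers, on their centre line; the grasp point (between the pads) lies 19 mm behind it (r.pinch_z is the distance from the TCP to the grasp point, in m); x points along the fingers, y is the direction in which the jaws open and shut, and the axes are right-handed (so a half turn about x gives the same grasp; the last joint's range is limited). The gripper opens to 88 mm and grips with 3 to 60 N. Pads are 18 mm wide; open, the fingers measure 123 mm over their backs; the gripper's body (75 mm by 187 mm) begins 45 mm behind the grasp point.
Start: joints at [-1.302, 0.689, -0.195, 1.565, 0.157, 0.902, -0.215], TCP at [0.145, 0.608, 0.239] pointing down, gripper open.
Joint ranges: [-3.01, 3.01], [-0.46, 2.08], [-1.47, 1.51], [0.13, 2.56], [-1, 4.14], [0.04, 2.09], [-2.66, 2.66]. Speed limits (rad/s): [2.57, 2.57, 3.14, 3.14, 3.14, 3.14, 3.14].

### API

Orientations are given as a unit quaternion [x, y, z, w].
In Python, from plant import telemetry, cams, job, r gives the robot as it stands.
- The arm moves only by the tool send_rows, never from a script. Its argument "commands" is one flat list of numbers, 7 for each row, row after row: the shift along the world's x, y, z as a fraction of full scale, then the turn, a rotation vector about the world's x, y, z as a fraction of full scale, then the closure, from 0 (fully open) to 1 (shut). In form: [dx, dy, dz, wx, wy, wz, claw, dx, dy, dz, wx, wy, wz, claw, ...]. A call has 1 to 12 rows; each row shifts and turns the pose as measured when the row begins; what a row does not reach is not made up. Full scale, the value 1, is 250 mm for a shift and 90 degrees for a turn. A row lasts 1/10 s, in which the tool goes at most 50 mm and 8.59 degrees, less where a joint would pass 70% of its speed; a pose out of reach is approached as far as the arm can. A call with a number of a shift or a turn outside -1 to 1 is refused whole. A call with a gripper value outside its range is refused whole. The fingers move at their own pace and stop on an object; "newtons" is the grip in N (left out, the last holds). Time passes only in rows, so rows that do not move let the fingers close. It gives the time, the measured TCP pose, the force and the opening at its end, in the units of the state.
- telemetry.get_state(): the state, without advancing time (a new reading comes with each control period).
- cams.snapshot(name): name is "scene" or "top" or "wrist"; returns a dict with "image" (420x560x3 uint8, blue, green, red), "intrinsics" (3x3 intrinsics, pixels), "k1" (the pictures are not rectified: a ray, as slopes to the right and down, at radius r is drawn at 1 + k1 r^2 times it, then the intrinsics apply), "world_to_cam" (4x4, takes a point from world to camera coordinates). Camera axes: x right, y down, z forward; pixel columns grow to the right and rows downward; lengths in m; the calibration is good to about 2 mm. A picture is of the moment at which its call begins. There is no depth.
- job.finish_job(): hands the job in, once; it reports no verdict.
The state is a dict: "clock": time; "q": joint angles; "qd": joint speeds; "joint_torque": joint torques, N m; "tool_pos": TCP position; "eef_rot": TCP orientation; "contact_force": force on the tool from outside, world axes, zero at the start; "moment": the same for the moment, N m; "opening": opening from 0.0 (shut) to 1.0 (fully open).
Only numpy, scipy, OpenCV 4.12 (cv2) and the standard library are available. Lean on these libraries where they do the work, as an engineer would, in place of code of your own. Each camera call takes 0.05 s, during which the arm holds its last target.

## Working session

There is one attempt and no reset: what is moved stays moved. The work goes in short steps, Python scripts to look and compute and a tool call to move; the robot and the scene stay as the last step left them, time stands still between calls to the robot, and variables do not carry over. Pictures are saved under pics/ and viewed, and the job is handed in when it is done.

Besides the shell and the picture viewer there is one more tool, called after "Call:" by a JSON object that holds its "op" and its "data". send_rows: Moves the arm, as the interface text tells. Its arguments: {"type":"object","properties":{"commands":{"type":"array"},"newtons":{"type":"number"}},"required":["commands"]}

```bash
ls; mkdir -p pics; python3 - <<'E'
from plant import telemetry,cams,job,r
import cv2
s=telemetry.get_state();print(s)
for n in ("scene","top","wrist"):
    c=cams.snapshot(n);cv2.imwrite(f"pics/{n}0.png",c["image"]);print(n,c["intrinsics"].tolist() if hasattr(c["intrinsics"],'tolist') else c["intrinsics"],c["k1"],c["world_to_cam"])
E
```

```text
pics
{'clock': 0.0, 'q': array([-1.30218396,  0.68997794, -0.19451566,  1.56636317,  0.15727315,
        0.9025132 , -0.21513033]), 'qd': array([ 0.00080827,  0.00122574,  0.0001903 , -0.00053829,  0.00040065,
        0.00053   ,  0.00056243]), 'joint_torque': array([-3.73579733e-04, -5.27557933e+01, -1.26679637e+00, -1.53417885e+01,
       -5.27144910e-02,  6.71373244e-03,  1.73235780e-04]), 'tool_pos': array([0.14530426, 0.60720593, 0.23790876]), 'eef_rot': array([ 0.08215258,  0.70227633, -0.08347474,  0.7022043 ]), 'contact_force': array([-0.36797914,  0.43999828,  0.23822525]), 'moment': array([ 0.05518455, -0.03105714, -0.01131772]), 'opening': 0.9986169659812731}
scene [[533.2581927914264, 0.0, 274.7942328777014], [0.0, 533.2581927914264, 210.3440684181469], [0.0, 0.0, 1.0]] 0.06426668351909201 [[ 0.56016658 -0.82822799  0.01586803 -0.41863288]
 [-0.42725477 -0.30527594 -0.85103464  0.21825469]
 [ 0.70969484  0.46994147 -0.52486974  1.39772078]
 [ 0.          0.          0.          1.        ]]
top [[530.6397568385361, 0.0, 282.47143275828324], [0.0, 530.6397568385361, 208.06205305990454], [0.0, 0.0, 1.0]] -0.044879789067330346 [[ 0.01262377 -0.99985997  0.01098524 -0.15688892]
 [-0.98473118 -0.01433886 -0.17349033  0.57341493]
 [ 0.17362355 -0.0086274  -0.9847743   1.35832345]
 [ 0.          0.          0.          1.        ]]
wrist [[341.30933020758187, 0.0, 281.88117172667444], [0.0, 341.30933020758187, 207.29910973272126], [0.0, 0.0, 1.0]] -0.05027460999755285 [[ 0.23231563  0.97263957 -0.00131229 -0.6229944 ]
 [ 0.93839331 -0.22378061  0.26332534 -0.03695431]
 [ 0.25582698 -0.06240604 -0.96470619  0.38692867]
 [ 0.          0.          0.          1.        ]]
```

View pics/scene0.png

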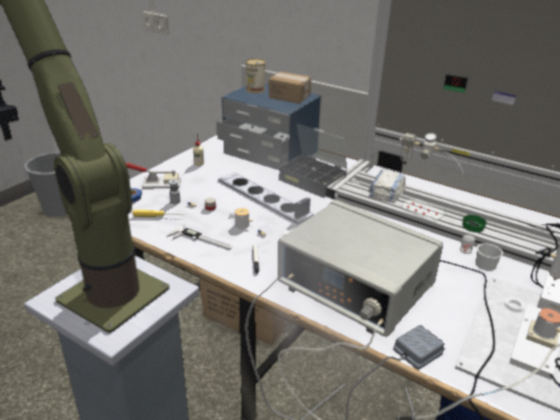

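View pics/top0.png

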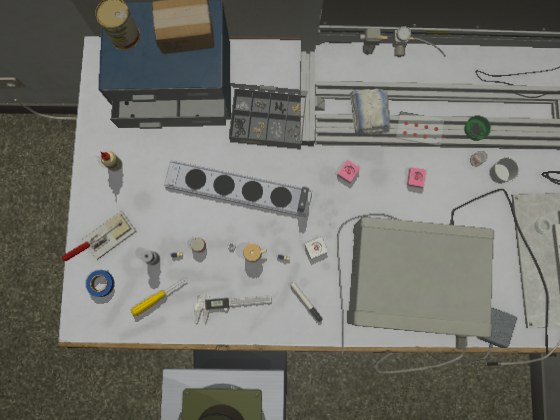

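View pics/wrist0.png

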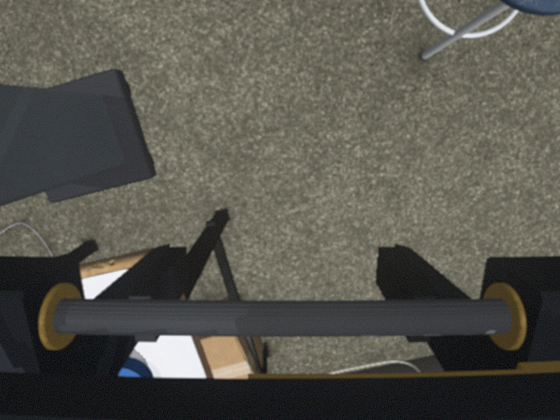

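```bash
cat > h.py <<'E'
import numpy as np,cv2
def und(c,uv):
    K=np.array(c["intrinsics"]);uv=np.atleast_2d(np.asarray(uv,float))
    d=(uv-[K[0,2],K[1,2]])/[K[0,0],K[1,1]]
    x=d.copy()
    for _ in range(20): x=d/(1+c["k1"]*(x**2).sum(1,keepdims=True))
    return x
def plane(c,uv,z):
    x=und(c,uv);T=np.array(c["world_to_cam"]);R=T[:3,:3];o=-R.T@T[:3,3]
    d=np.c_[x,np.ones(len(x))]@R
    return o+d*((z-o[2])/d[:,2])[:,None]
def proj(c,P):
    P=np.atleast_2d(P);T=np.array(c["world_to_cam"]);p=P@T[:3,:3].T+T[:3,3]
    x=p[:,:2]/p[:,2:];x=x*(1+c["k1"]*(x**2).sum(1,keepdims=True));K=np.array(c["intrinsics"])
    return x*[K[0,0],K[1,1]]+[K[0,2],K[1,2]]
def crop(im,x0,y0,w,h,s): return cv2.resize(im[y0:y0+h,x0:x0+w],None,fx=s,fy=s,interpolation=cv2.INTER_CUBIC)
E
python3 - <<'E'
from h import *
t=cv2.imread('pics/top0.png');s=cv2.imread('pics/scene0.png')
cv2.imwrite('pics/tc1.png',crop(t,130,150,200,150,4))
cv2.imwrite('pics/tc2.png',crop(s,130,140,200,150,4))
cv2.imwrite('pics/tc3.png',crop(t,330,130,200,75,4))
E
```

```text
(no output)
```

View pics/tc1.png

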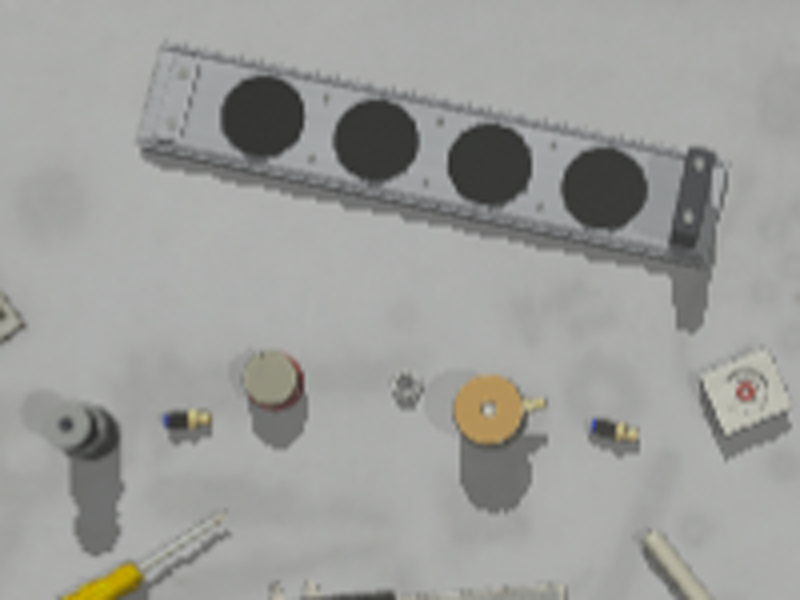

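View pics/tc2.png

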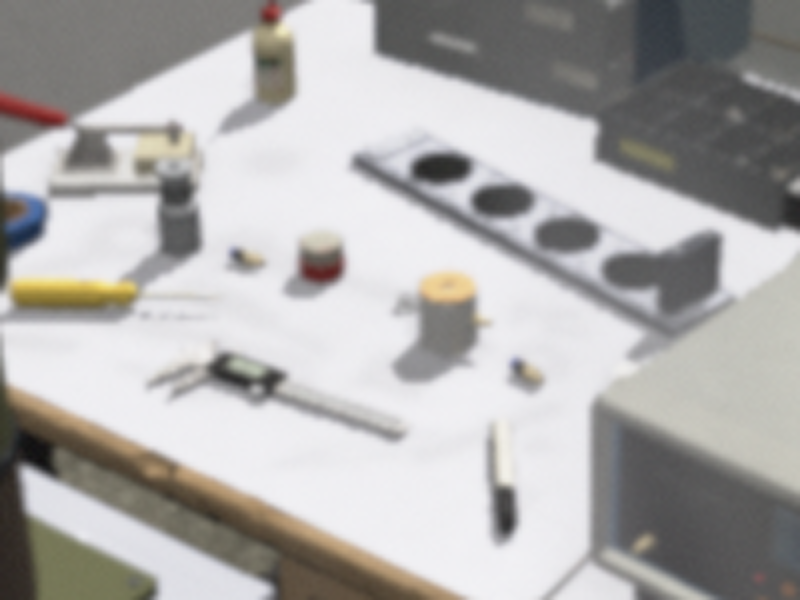

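View pics/tc3.png

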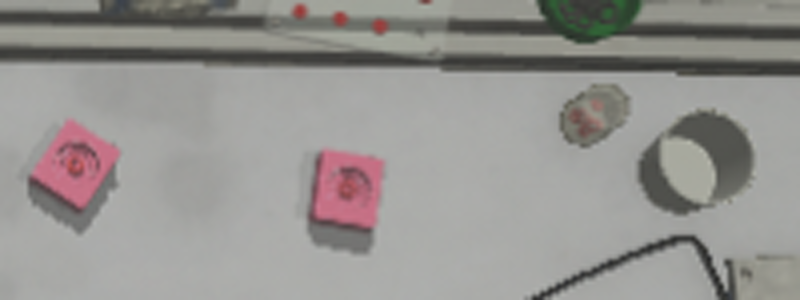

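The top view shows the rail with its stop at the right end (about px 304,200). The plug is at (150,257), with the spray bottle at (108,160) as a possible confusion. The nest is at (253,253); the grey open cup at (503,170) and the blue tape roll are not it. The red pot with the grey lid is at (198,245), and the small spotted jar at (477,158) is a look-alike. The aluminium block with the red seal is at (316,248), and the pink blocks at (348,172) and (416,177) are look-alikes. The crop confirms these choices.

```bash
python3 - <<'E'
from h import *
from plant import cams
c=cams.snapshot("top");im=c["image"];hsv=cv2.cvtColor(im,cv2.COLOR_BGR2HSV)
s=cams.snapshot("scene")
g=cv2.cvtColor(im,cv2.COLOR_BGR2GRAY)
def comps(m,x0,y0,x1,y1,amin=60):
    M=np.zeros_like(m);M[y0:y1,x0:x1]=m[y0:y1,x0:x1]
    n,l,st,ce=cv2.connectedComponentsWithStats(M)
    return [(ce[i],st[i],(l==i).astype(np.uint8)) for i in range(1,n) if st[i][4]>=amin]
pads=[]
for ce,st,_ in comps(((g<75)*255).astype(np.uint8),165,160,312,215):
    P=plane(c,ce,.015)[0];print('dark',ce.round(1),st.tolist(),P.round(4)); pads.append(P)
m=cv2.inRange(hsv,(10,80,100),(22,255,255))
for ce,st,_ in comps(m,235,235,275,270): print('nest',ce,st.tolist(),plane(c,ce,.051)[0].round(4))
m=cv2.inRange(hsv,(10,40,100),(32,255,255))
for ce,st,_ in comps(m,262,240,275,265,4): print('barb',ce,st.tolist(),plane(c,ce,.025)[0].round(4))
# print gray stats
print(hsv[246,198],hsv[248,205],hsv[248,312],hsv[255,147],hsv[230,200])
cv2.imwrite('pics/z1.png',np.hstack([crop(im,130,230,90,50,4),crop(im,285,225,90,50,4)]))
cv2.imwrite('pics/z2.png',crop(im,130,230,100,50,8))
cv2.imwrite('pics/z3.png',crop(im,290,225,100,60,8))
# scene nest 
E
```

```text
dark [195.3 178.7] [186, 169, 20, 20, 317] [0.6603 0.0913 0.015 ]
dark [223.6 184.6] [214, 175, 20, 20, 321] [0.6448 0.0131 0.015 ]
dark [251.9 190.7] [242, 181, 21, 20, 325] [ 0.6289 -0.0652  0.015 ]
dark [280.6 196.7] [271, 187, 21, 20, 324] [ 0.6133 -0.1439  0.015 ]
nest [251.66210046 252.04109589] [244, 244, 17, 17, 219] [ 0.4575 -0.0699  0.051 ]
barb [263.3 250.8] [262, 250, 4, 3, 10] [ 0.4636 -0.0996  0.025 ]
[ 29  35 147] [ 4 41 88] [ 30  13 189] [100   9  81] [ 45   3 173]
```

View pics/z2.png

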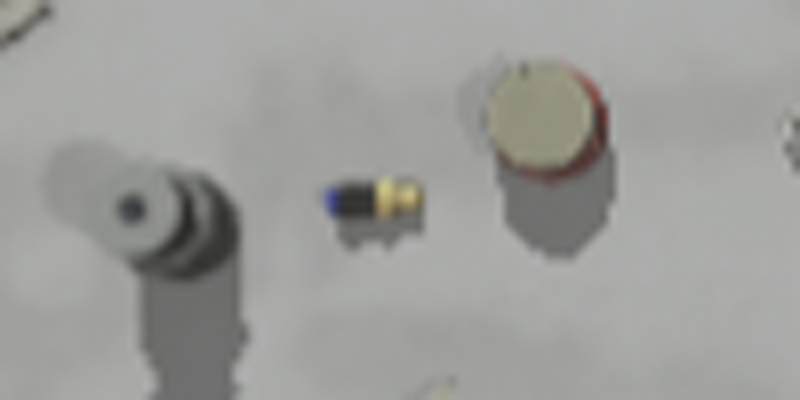

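View pics/z3.png

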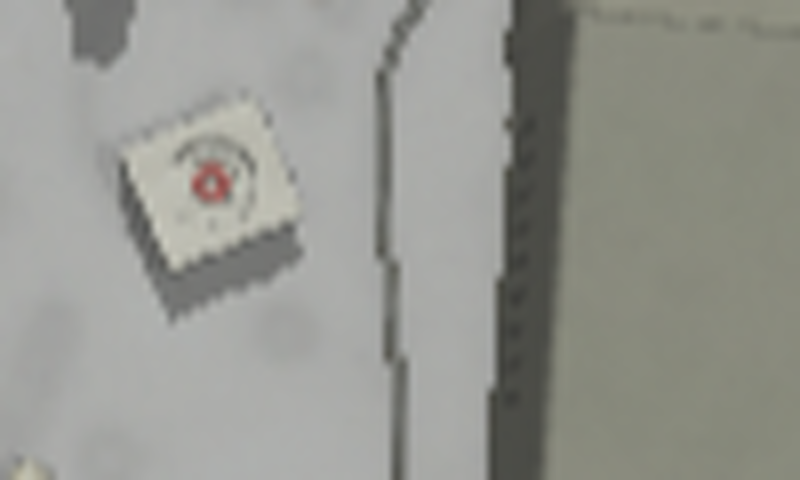

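```bash
python3 - <<'E'
from h import *
from plant import cams,telemetry,r
from scipy.spatial.transform import Rotation as R
c=cams.snapshot("top");s=cams.snapshot("scene")
f=lambda p,x0,y0:(np.array(p,float)+.5)/8-.5+[x0,y0]
print('plug',plane(c,f([[138,212],[132,210]],130,230),.078).round(4))
print('pot',plane(c,f((541,116),130,230),.032).round(4))
q=f([(122,155),(245,95),(300,212),(178,270)],290,225)
B=plane(c,q,.018);print('block',B.round(4),B.mean(0),np.linalg.norm(np.diff(B,axis=0),axis=1))
d=B[3]-B[0]+B[2]-B[1];print('44axis ang',np.degrees(np.arctan2(d[1],d[0])))
print('scope',plane(c,f([(505,180),(560,180)],290,225),0).round(3))
for n,p in [('plug',(.445,.22,.078)),('pot',(.48,.08,.032)),('nest',(.4575,-.0699,.051))]: print(n,'scene px',proj(s,p))
E0=telemetry.get_state();M=R.from_quat(E0['eef_rot']).as_matrix();print(M.round(3),r.pinch_z)
E
```

```text
plug [[0.4407 0.1975 0.078 ]
 [0.4413 0.1994 0.078 ]]
pot [[0.4783 0.0763 0.032 ]]
block [[ 0.4842 -0.2107  0.018 ]
 [ 0.5051 -0.2521  0.018 ]
 [ 0.4658 -0.2706  0.018 ]
 [ 0.4459 -0.2297  0.018 ]] [ 0.47525523 -0.24074123  0.018     ] [0.04633754 0.04340744 0.04553453]
44axis ang -154.23453005326405
scope [[ 0.479 -0.342  0.   ]
 [ 0.48  -0.361  0.   ]]
plug scene px [[169.31656896 178.60570948]]
pot scene px [[209.40370031 198.66717714]]
nest scene px [[241.54389731 210.57556233]]
[[-0.     0.233  0.973]
 [-0.     0.973 -0.233]
 [-1.    -0.     0.   ]] 0.0187
```

Call:
{"op": "send_rows", "data": {"commands": [0.11,-0.16,0,0,0,-0.09,0,0.11,-0.16,0,0,0,-0.09,0,0.11,-0.16,0,0,0,-0.09,0,0.11,-0.16,0,0,0,-0.09,0,0.11,-0.16,0,0,0,-0.09,0,0.11,-0.16,0,0,0,-0.09,0,0.11,-0.16,0,0,0,-0.09,0,0.11,-0.16,0,0,0,-0.09,0,0.11,-0.16,0,0,0,-0.09,0,0.11,-0.16,0,0,0,-0.09,0]}}

```text
clock: 1.35
tool_pos: [0.4205, 0.202, 0.2401]
eef_rot: [0.534, 0.469, -0.523, 0.469]
contact_force: [0.5, 0.9, 0.3]
opening: 0.998
```

```bash
cat >> h.py <<'E'
from scipy.spatial.transform import Rotation as Ro
def togo(x,y,z,yaw,n=None):
    """yaw = angle of tool y in world, mod 180; prints shift/turn fractions"""
    from plant import telemetry
    s=telemetry.get_state();p=s['tool_pos'];M=Ro.from_quat(s['eef_rot']).as_matrix()
    cur=np.arctan2(M[1,1],M[0,1]);dy=(np.radians(yaw)-cur+np.pi/2)%np.pi-np.pi/2
    a=cur+dy; X=np.array([0,0,-1.]);Y=np.array([np.cos(a),np.sin(a),0]);T=np.c_[X,Y,np.cross(X,Y)]
    rv=Ro.from_matrix(T@M.T).as_rotvec()
    d=np.array([x,y,z])-p
    print('pos',p.round(4),'yaw',np.degrees(cur).round(1),'shift',(d/.25).round(3),'turn',(rv/(np.pi/2)).round(4),'F',s['contact_force'].round(1),'open',round(s['opening'],3),'t',s['clock'])
def shot(n,name):
    from plant import cams
    c=cams.snapshot(n);cv2.imwrite(f'pics/{name}.png',c['image']);return c
E
python3 - <<'E'
from h import *
togo(.441,.198,.2,-11.3)
c=shot('wrist','w1');print(proj(c,[[.441,.198,.078],[.441,.198,0]]))
E
```

```text
pos [0.4205 0.202  0.2401] yaw -6.8 shift [ 0.082 -0.016 -0.161] turn [-0.0062  0.0075 -0.05  ] F [0.5 0.9 0.3] open 0.998 t 1.35
[[301.88180739 192.71190226]
 [297.26893525 178.3688975 ]]
```

View pics/w1.png

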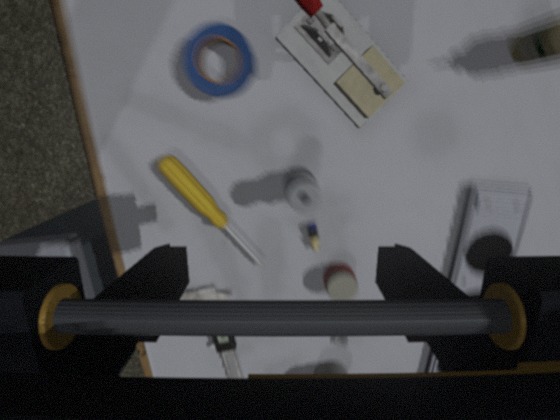

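```bash
python3 - <<'E'
from h import *
from plant import cams
c=cams.snapshot('wrist');im=c['image'];cv2.imwrite('pics/w1c.png',crop(im,260,150,120,160,5)[:600])
for u in ((303,193),(304,192)):print(plane(c,u,.078).round(4))
print(proj(c,[[.4783,.0763,.032]]),plane(c,(341,285),.032))
E
```

```text
[[0.448  0.1876 0.078 ]]
[[0.4491 0.1884 0.078 ]]
[[338.07680328 275.37551512]] [[0.48052843 0.06371418 0.032     ]]
```

View pics/w1c.png

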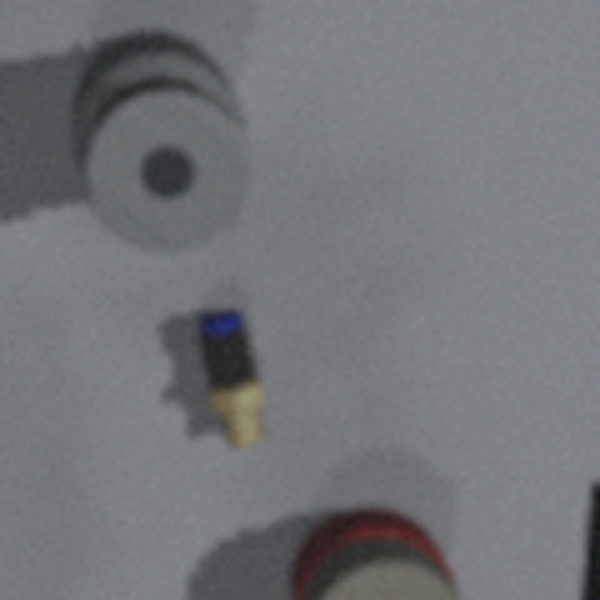

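```bash
python3 - <<'E'
from h import *
from plant import cams
c=cams.snapshot('wrist');im=c['image']
g=cv2.cvtColor(im,cv2.COLOR_BGR2GRAY);sub=g[176:193,285:302];m=(sub<85).astype(np.uint8)
n,l,st,ce=cv2.connectedComponentsWithStats(m)
for i in range(1,n):
  if st[i][4]>15: u=ce[i]+[285,176];print(u,st[i],plane(c,u,.078).round(4))
togo(.441,.198,.2,-11.3)
E
```

```text
[295.85882353 187.34117647] [ 6  7 11 10 85] [[0.4396 0.1978 0.078 ]]
pos [0.4213 0.2005 0.2401] yaw -6.9 shift [ 0.079 -0.01  -0.16 ] turn [-0.005   0.008  -0.0489] F [-0.7  0.8 -0.3] open 0.998 t 1.5
```

Call:
{"op": "send_rows", "data": {"commands": [0.025,-0.004,-0.1,-0.002,0.004,-0.025,0,0.025,-0.004,-0.1,-0.002,0.004,-0.025,0,0.025,-0.004,-0.1,0,0,0,0,0,0,0,0,0,0,0,0,0,0,0,0,0,0]}}

```text
clock: 2.0
tool_pos: [0.4383, 0.2052, 0.164]
eef_rot: [0.547, 0.453, -0.543, 0.449]
contact_force: [-0.7, 0.9, 0.7]
opening: 0.999
```

```bash
python3 - <<'E'
from h import *
togo(.4401,.1978,.019,-11.3)
E
```

```text
pos [0.4383 0.2052 0.164 ] yaw -10.7 shift [ 0.007 -0.03  -0.58 ] turn [-0.0054  0.0001 -0.0063] F [-0.7  0.9  0.7] open 0.999 t 2.0
```

Call:
{"op": "send_rows", "data": {"commands": [0.005,-0.025,-0.1,-0.005,0,-0.006,0,0.002,-0.01,-0.1,0,0,0,0,0,0,0,0,0,0,0,0,0,0,0,0,0,0]}}

```text
clock: 2.4
tool_pos: [0.4403, 0.2017, 0.1179]
eef_rot: [0.548, 0.451, -0.542, 0.45]
contact_force: [-0.3, 0.3, -0.5]
opening: 1.002
```

```bash
python3 - <<'E'
from h import *
togo(.4401,.1978,.019,-11.3)
E
```

```text
pos [0.4403 0.2017 0.1179] yaw -10.8 shift [-0.001 -0.016 -0.396] turn [-0.0044  0.0036 -0.0053] F [-0.3  0.3 -0.5] open 1.002 t 2.4
```

Call:
{"op": "send_rows", "data": {"commands": [0,-0.02,-0.06,-0.004,0.003,-0.005,0,0,-0.006,-0.06,0,0,0,0,0,-0.006,-0.06,0,0,0,0,0,-0.006,-0.06,0,0,0,0,0,-0.006,-0.06,0,0,0,0,0,-0.004,-0.05,0,0,0,0,0,0,-0.02,0,0,0,0,0,0,0,0,0,0,0]}}

```text
clock: 3.2
tool_pos: [0.4445, 0.1921, 0.0266]
eef_rot: [0.551, 0.447, -0.542, 0.45]
contact_force: [0.2, -0.0, 0.7]
opening: 0.997
```

```bash
python3 - <<'E'
from h import *
togo(.4401,.1978,.019,-11.3)
E
```

```text
pos [0.4445 0.1921 0.0266] yaw -11.2 shift [-0.018  0.023 -0.03 ] turn [-0.0037  0.008  -0.0008] F [ 0.2 -0.   0.7] open 0.997 t 3.2
```

Call:
{"op": "send_rows", "data": {"commands": [-0.01,0.016,-0.02,-0.003,0.007,0,0,-0.006,0.007,-0.006,0,0,0,0,0,0,0,0,0,0,0]}}

```text
clock: 3.5
tool_pos: [0.4411, 0.1992, 0.0209]
eef_rot: [0.548, 0.449, -0.545, 0.449]
contact_force: [-0.5, 0.6, 0.4]
opening: 1.0
```

```bash
python3 - <<'E'
from h import *
togo(.4401,.1978,.019,-11.3)
E
```

```text
pos [0.4411 0.1992 0.0209] yaw -11.2 shift [-0.004 -0.006 -0.008] turn [-0.0012  0.0019 -0.001 ] F [-0.5  0.6  0.4] open 1.0 t 3.5
```

Call:
{"op": "send_rows", "data": {"commands": [-0.004,-0.006,-0.006,0,0,0,0.5,0,0,0,0,0,0,1,0,0,0,0,0,0,1,0,0,0,0,0,0,1,0,0,0,0,0,0,1,0,0,0,0,0,0,1,0,0,0,0,0,0,1], "newtons": 25}}

```text
clock: 4.2
tool_pos: [0.4401, 0.1977, 0.0202]
eef_rot: [0.548, 0.449, -0.545, 0.449]
contact_force: [-0.4, 0.2, 0.3]
opening: 0.398
```

```bash
python3 - <<'E'
from h import *
togo(.4401,.1978,.019,-11.3)
E
```

```text
pos [0.4401 0.1977 0.0202] yaw -11.2 shift [-0.     0.    -0.005] turn [-0.0015  0.0024 -0.0011] F [-0.4  0.2  0.3] open 0.398 t 4.2
```

Call:
{"op": "send_rows", "data": {"commands": [0,0,0.08,0,0,0,1,0,0,0.15,0,0,0,1,0,0,0.15,0,0,0,1,0,0,0.15,0,0,0,1,0.04,-0.08,0.1,0,0,0,1,0.08,-0.16,0.02,0,0,0,1,0.08,-0.16,0,0,0,0,1,0.08,-0.16,0,0,0,0,1,0.08,-0.16,0,0,0,0,1,0.08,-0.16,0,0,0,0,1,0.08,-0.16,0,0,0,0,1,0.08,-0.16,0,0,0,0,1]}}

```text
clock: 5.4
tool_pos: [0.5853, -0.1055, 0.1857]
eef_rot: [-0.541, -0.458, 0.543, -0.451]
contact_force: [0.8, 1.0, -2.6]
opening: 0.4
```

```bash
python3 - <<'E'
from h import *
togo(.6133,-.1439,.036,-11.3)
c=shot('wrist','w2');s=shot('scene','s2')
E
```

```text
pos [ 0.5853 -0.1055  0.1857] yaw -10.1 shift [ 0.112 -0.154 -0.599] turn [-0.0036 -0.0054 -0.0134] F [ 0.8  1.  -2.6] open 0.4 t 5.4
```

View pics/w2.png

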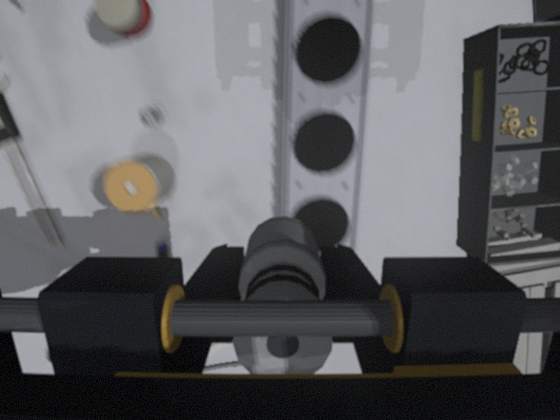

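Call:
{"op": "send_rows", "data": {"commands": [0.05,-0.07,-0.1,-0.003,-0.005,-0.012,1,0.04,-0.06,-0.1,0,0,0,1,0.01,-0.01,-0.1,0,0,0,1,0,0,0,0,0,0,1,0,0,0,0,0,0,1]}}

```text
clock: 6.0
tool_pos: [0.6097, -0.1509, 0.1068]
eef_rot: [-0.548, -0.443, 0.551, -0.446]
contact_force: [-0.2, 0.0, -1.5]
opening: 0.4
```

```bash
python3 - <<'E'
from h import *
togo(.6133,-.1439,.036,-11.3)
c=shot('wrist','w3');g=cv2.cvtColor(c['image'],cv2.COLOR_BGR2GRAY)
for P in ([.6603,.0913,.015],[.6448,.0131,.015],[.6289,-.0652,.015],[.4575,-.0699,.051]): print(proj(c,P).round(1))
togo(.6133,-.1439,.036,-11.3)
E
```

```text
pos [ 0.6097 -0.1509  0.1068] yaw -12.1 shift [ 0.015  0.028 -0.283] turn [ 0.0035 -0.0007  0.0086] F [-0.2  0.  -1.5] open 0.4 t 6.0
[[ 278.4 -205.5]]
[[280.5 -57.3]]
[[281.8  79.9]]
[[  4.6 149.6]]
pos [ 0.6092 -0.1505  0.1068] yaw -12.1 shift [ 0.016  0.027 -0.283] turn [ 0.0033 -0.0012  0.0084] F [-0.4 -0.7 -3.7] open 0.403 t 6.05
```

View pics/w3.png

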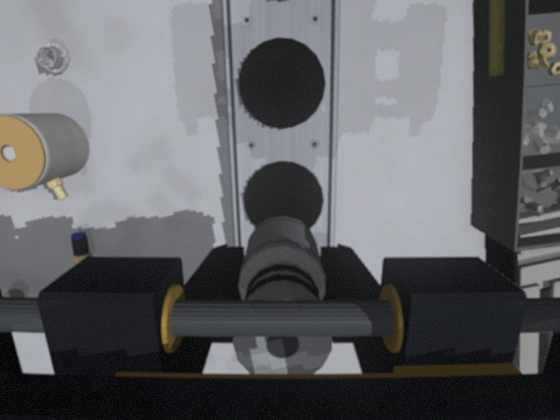

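Call:
{"op": "send_rows", "data": {"commands": [0.012,0.02,-0.06,0.003,0,0.008,1,0.004,0.01,-0.06,0,0,0,1,0,0,-0.06,0,0,0,1,0,0,-0.03,0,0,0,1,0,0,0,0,0,0,1]}}

```text
clock: 6.55
tool_pos: [0.6147, -0.1396, 0.0525]
eef_rot: [0.547, 0.449, -0.545, 0.449]
contact_force: [-0.2, 0.1, -2.5]
opening: 0.393
```

```bash
python3 - <<'E'
from h import *
togo(.6133,-.1445,.036,-11.3)
E
```

```text
pos [ 0.6147 -0.1396  0.0525] yaw -11.1 shift [-0.005 -0.02  -0.066] turn [-0.0006  0.001  -0.0024] F [-0.2  0.1 -2.5] open 0.393 t 6.55
```

Call:
{"op": "send_rows", "data": {"commands": [-0.005,-0.018,-0.035,0,0.001,-0.002,1,0,-0.002,-0.02,0,0,0,1,0,0,0,0,0,0,1]}}

```text
clock: 6.85
tool_pos: [0.6135, -0.1455, 0.0377]
eef_rot: [0.547, 0.448, -0.547, 0.448]
contact_force: [0.2, -0.7, -2.1]
opening: 0.402
```

```bash
python3 - <<'E'
from h import *
togo(.6133,-.1445,.0355,-11.3)
E
```

```text
pos [ 0.6135 -0.1455  0.0377] yaw -11.3 shift [-0.001  0.004 -0.009] turn [-0.0002  0.0001 -0.0001] F [ 0.2 -0.7 -2.1] open 0.402 t 6.85
```

Call:
{"op": "send_rows", "data": {"commands": [0,0.003,-0.007,0,0,0,1,0,0,-0.003,0,0,0,1,0,0,0,0,0,0,1]}}

```text
clock: 7.15
tool_pos: [0.6139, -0.1453, 0.0356]
eef_rot: [0.547, 0.448, -0.547, 0.449]
contact_force: [-0.0, -0.4, -2.7]
opening: 0.398
```

Call:
{"op": "send_rows", "data": {"commands": [0,0,-0.003,0,0,0,1,0,0,0,0,0,0,1]}}

```text
clock: 7.35
tool_pos: [0.6143, -0.1454, 0.0355]
eef_rot: [0.547, 0.448, -0.546, 0.449]
contact_force: [-0.1, -0.8, -2.7]
opening: 0.398
```

Call:
{"op": "send_rows", "data": {"commands": [-0.002,0.001,-0.005,0,0,0,1,0,0,0,0,0,0,1]}}

```text
clock: 7.55
tool_pos: [0.6146, -0.1455, 0.0355]
eef_rot: [0.548, 0.447, -0.546, 0.449]
contact_force: [0.0, -0.0, -2.6]
opening: 0.402
```

Call:
{"op": "send_rows", "data": {"commands": [-0.004,0.002,-0.01,0,0,0,1,0,0,0,0,0,0,1]}}

```text
clock: 7.75
tool_pos: [0.6151, -0.1457, 0.0357]
eef_rot: [0.549, 0.446, -0.545, 0.45]
contact_force: [-0.5, 0.9, -2.1]
opening: 0.403
```

```bash
python3 - <<'E'
from h import *
togo(.6133,-.1445,.0352,-11.3)
s=shot('scene','s4');t=shot('top','t4')
cv2.imwrite('pics/s4c.png',np.hstack([crop(s['image'],240,150,100,100,4),crop(t['image'],240,130,100,100,4)]))
E
```

```text
pos [ 0.6151 -0.1457  0.0357] yaw -11.4 shift [-0.007  0.005 -0.002] turn [0.0014 0.0052 0.0007] F [-0.5  0.9 -2.1] open 0.403 t 7.75
```

View pics/s4c.png

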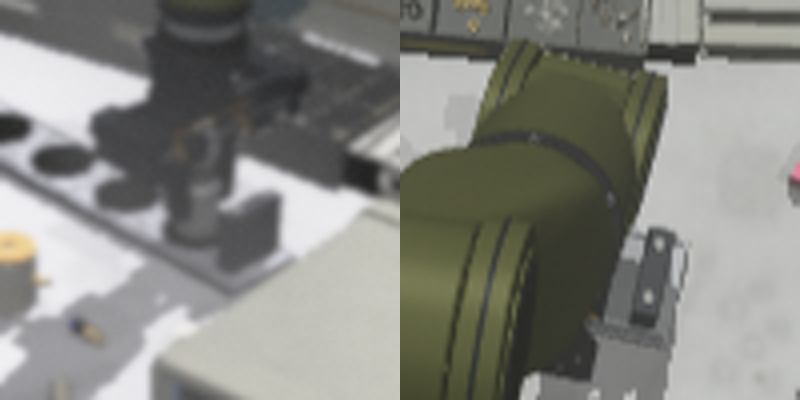

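Call:
{"op": "send_rows", "data": {"commands": [-0.008,0.005,0,0.001,0.006,0.001,1,0,0,0,0,0,0,1,0,0,0,0,0,0,1]}}

```text
clock: 8.15
tool_pos: [0.6136, -0.1448, 0.0353]
eef_rot: [-0.546, -0.448, 0.547, -0.449]
contact_force: [-0.2, -0.1, 1.9]
opening: 0.401
```

```bash
python3 - <<'E'
from h import *
togo(.6133,-.1445,.0352,-11.3)
E
```

```text
pos [ 0.6136 -0.1448  0.0353] yaw -11.3 shift [-0.001  0.001 -0.   ] turn [ 0.0007 -0.0007 -0.0003] F [-0.2 -0.1  1.9] open 0.401 t 8.15
```

Call:
{"op": "send_rows", "data": {"commands": [0,0,0,0,0,0,0.6,0,0,0,0,0,0,0,0,0,0,0,0,0,0,0,0,0,0,0,0,0,0,0,0,0,0,0,0,0,0,0.03,0,0,0,0,0,0,0.06,0,0,0,0,0,0,0.08,0,0,0,0]}}

```text
clock: 8.95
tool_pos: [0.6109, -0.1435, 0.077]
eef_rot: [-0.545, -0.451, 0.548, -0.447]
contact_force: [0.1, -0.7, -0.7]
opening: 0.994
```

```bash
python3 - <<'E'
from h import *
togo(.6133,-.1445,.2,-11.3)
E
```

```text
pos [ 0.6109 -0.1435  0.077 ] yaw -11.2 shift [ 0.009 -0.004  0.492] turn [-0.0007 -0.0051 -0.0007] F [ 0.1 -0.7 -0.7] open 0.994 t 8.95
```

Call:
{"op": "send_rows", "data": {"commands": [0,0,0.15,0,-0.003,0,0,0,0,0.15,0,0,0,0,0,0,0.15,0,0,0,0,-0.1,0.04,0.1,0,0,0.04,0,-0.12,0.06,0.05,0,0,0.04,0,-0.12,0.06,0,0,0,0.04,0,-0.12,0.06,0,0,0,0.04,0,-0.1,0.05,0,0,0,0.04,0,0,0,0,0,0,0,0,0,0,0,0,0,0,0,0,0,0,0,0,0,0]}}

```text
clock: 10.05
tool_pos: [0.4696, -0.0763, 0.2503]
eef_rot: [0.472, 0.524, -0.462, 0.537]
contact_force: [0.5, 0.5, -0.3]
opening: 0.999
```

```bash
python3 - <<'E'
from h import *
togo(.4575,-.0699,.2,11)
c=shot('wrist','w5');print(proj(c,[[.4575,-.0699,.051]]))
t=shot('top','t5')
E
```

```text
pos [ 0.4696 -0.0763  0.2503] yaw 7.3 shift [-0.048  0.026 -0.201] turn [0.0006 0.0147 0.0411] F [ 0.5  0.5 -0.3] open 0.999 t 10.05
[[265.85043278 172.84063001]]
```

View pics/w5.png

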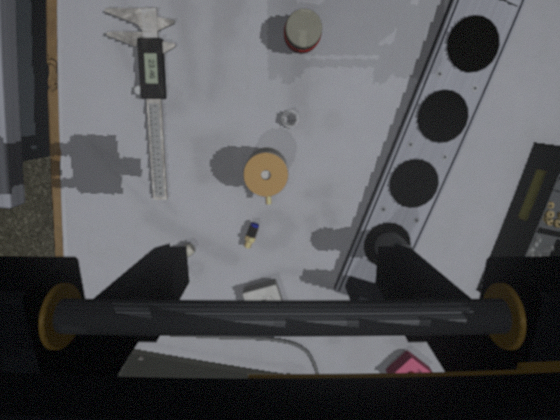

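View pics/t5.png

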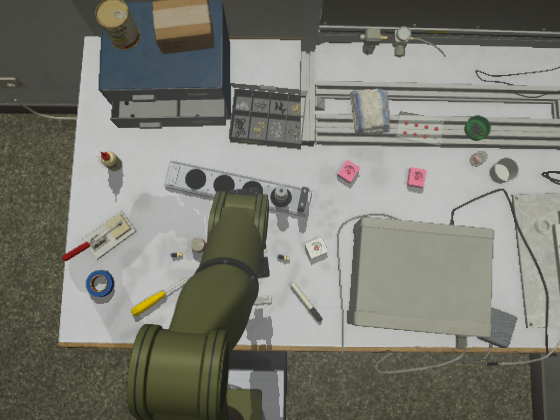

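```bash
python3 - <<'E'
from h import *
from plant import cams
c=cams.snapshot('wrist');im=c['image'];hsv=cv2.cvtColor(im,cv2.COLOR_BGR2HSV)
m=cv2.inRange(hsv,(8,90,90),(20,255,255));m[:130]=0;m[230:]=0;m[:,:220]=0;m[:,310:]=0
n,l,st,ce=cv2.connectedComponentsWithStats(m)
for i in range(1,n):
  if st[i][4]>20: print(ce[i],st[i],plane(c,ce[i],.051))
cv2.imwrite('pics/w5c.png',crop(im,225,140,90,75,8))
togo(.4575,-.0699,.2,11)
for a in (0,5,10,15,20):
  r=np.radians(a);print(a,proj(c,[[.4575+.037*np.sin(r),-.0699-.037*np.cos(r),zz] for zz in (.015,.025,.035)]).round(1).tolist())
E
```

```text
[264.60163205 173.66691395] [ 244  153   43   43 1348] [[ 0.45671866 -0.07099999  0.051     ]]
pos [ 0.4698 -0.0764  0.2497] yaw 7.3 shift [-0.049  0.026 -0.199] turn [0.0006 0.0143 0.041 ] F [-0.3 -0.3 -0.4] open 0.997 t 10.2
0 [[262.5, 199.2], [262.2, 201.4], [261.9, 203.7]]
5 [[265.3, 199.4], [265.1, 201.6], [264.9, 203.9]]
10 [[268.1, 199.4], [268.0, 201.6], [267.9, 203.9]]
15 [[270.9, 199.1], [270.9, 201.3], [270.8, 203.6]]
20 [[273.7, 198.6], [273.7, 200.8], [273.7, 203.1]]
```

View pics/w5c.png

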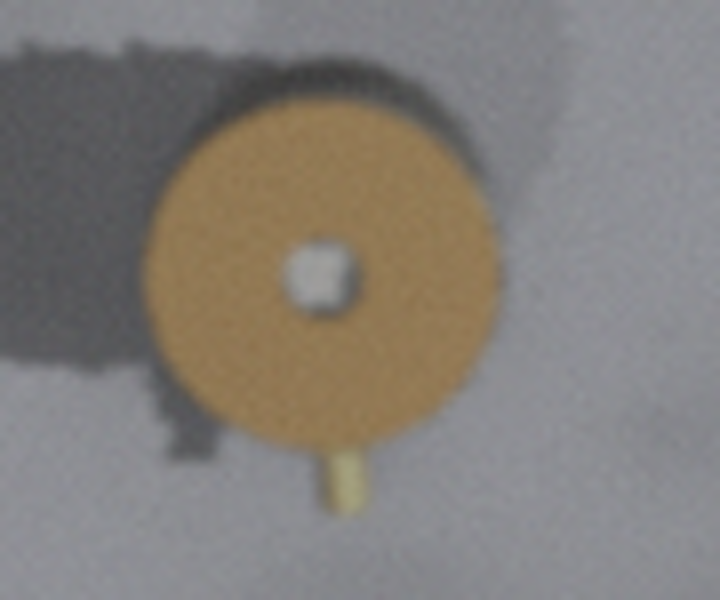

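Call:
{"op": "send_rows", "data": {"commands": [-0.03,0.014,-0.1,0,0.01,0.02,0,-0.02,0.01,-0.14,0,0.004,0.01,0,0,0,-0.14,0,0,0,0,0,0,-0.14,0,0,0,0,0,0,-0.1,0,0,0,0,0,0,0,0,0,0,0,0,0,0,0,0,0,0]}}

```text
clock: 10.9
tool_pos: [0.4641, -0.0726, 0.0892]
eef_rot: [0.457, 0.538, -0.454, 0.544]
contact_force: [0.8, -0.1, 0.4]
opening: 0.998
```

```bash
python3 - <<'E'
from h import *
togo(.457,-.0705,.01,10)
E
```

```text
pos [ 0.4641 -0.0726  0.0892] yaw 9.8 shift [-0.028  0.008 -0.317] turn [0.0018 0.006  0.0017] F [ 0.8 -0.1  0.4] open 0.998 t 10.9
```

Call:
{"op": "send_rows", "data": {"commands": [-0.022,0.006,-0.06,0.001,0.006,0.001,0,-0.008,0.002,-0.07,0,0,0,0,-0.002,0,-0.07,0,0,0,0,-0.002,0,-0.06,0,0,0,0,-0.001,0,-0.04,0,0,0,0,0,0,0,0,0,0,0]}}

```text
clock: 11.5
tool_pos: [0.4664, -0.0727, 0.0217]
eef_rot: [0.458, 0.537, -0.453, 0.545]
contact_force: [0.0, -1.1, -0.4]
opening: 0.999
```

```bash
python3 - <<'E'
from h import *
togo(.457,-.0705,.01,10)
E
```

```text
pos [ 0.4664 -0.0727  0.0217] yaw 9.8 shift [-0.038  0.009 -0.047] turn [0.0018 0.0082 0.0021] F [ 0.  -1.1 -0.4] open 0.999 t 11.5
```

Call:
{"op": "send_rows", "data": {"commands": [-0.03,0.007,-0.025,0.002,0.008,0.002,0,-0.01,0.003,-0.015,0,0,0,0,0,0,-0.003,0,0,0,0,0,0,0,0,0,0,0]}}

```text
clock: 11.9
tool_pos: [0.4629, -0.0716, 0.0176]
eef_rot: [0.456, 0.54, -0.454, 0.543]
contact_force: [-0.1, -0.4, -0.8]
opening: 0.998
```

```bash
python3 - <<'E'
from h import *
togo(.457,-.0705,.01,10)
E
```

```text
pos [ 0.4629 -0.0716  0.0176] yaw 10.0 shift [-0.024  0.005 -0.03 ] turn [0.0005 0.0028 0.0005] F [-0.1 -0.4 -0.8] open 0.998 t 11.9
```

Call:
{"op": "send_rows", "data": {"commands": [-0.026,0.005,-0.02,0,0.003,0,0,-0.01,0.001,-0.012,0,0.001,0,0,0,0,0,0,0,0,0]}}

```text
clock: 12.2
tool_pos: [0.4581, -0.0712, 0.0144]
eef_rot: [0.453, 0.542, -0.456, 0.541]
contact_force: [0.3, 0.2, 1.1]
opening: 0.999
```

```bash
python3 - <<'E'
from h import *
togo(.457,-.0705,.01,10)
E
```

```text
pos [ 0.4581 -0.0712  0.0144] yaw 10.0 shift [-0.004  0.003 -0.018] turn [ 0.001  -0.0019  0.0002] F [0.3 0.2 1.1] open 0.999 t 12.2
```

Good. Closing.

Call:
{"op": "send_rows", "data": {"commands": [-0.004,0.003,-0.008,0,-0.002,0,0.3,0,0,0,0,0,0,1,0,0,0,0,0,0,1,0,0,0,0,0,0,1,0,0,0,0,0,0,1,0,0,0,0,0,0,1]}}

```text
clock: 12.8
tool_pos: [0.459, -0.0714, 0.015]
eef_rot: [0.454, 0.541, -0.455, 0.542]
contact_force: [0.0, -1.2, -1.5]
opening: 0.527
```

```bash
python3 - <<'E'
from h import *
togo(.6289,-.0652,.03,-11.3)
E
```

```text
pos [ 0.459  -0.0714  0.015 ] yaw 9.9 shift [0.68  0.025 0.06 ] turn [ 2.00e-03  1.00e-04 -2.36e-01] F [ 0.  -1.2 -1.5] open 0.527 t 12.8
```

Call:
{"op": "send_rows", "data": {"commands": [0,0,0.06,0,0,0,1,0,0,0.12,0,0,0,1,0,0,0.12,0,0,0,1,0.04,0,0.12,0,0,-0.04,1,0.12,0.005,0.06,0,0,-0.05,1,0.14,0.005,0,0,0,-0.05,1,0.14,0.005,0,0,0,-0.05,1,0.12,0.005,0,0,0,-0.03,1,0.06,0,0,0,0,0,1,0,0,0,0,0,0,1,0,0,0,0,0,0,1]}}

```text
clock: 13.9
tool_pos: [0.6109, -0.0658, 0.1371]
eef_rot: [-0.541, -0.457, 0.547, -0.446]
contact_force: [-0.2, -0.1, -2.7]
opening: 0.525
```

```bash
python3 - <<'E'
from h import *
togo(.629,-.0655,.0305,-11.3)
shot('wrist','w6')
E
```

```text
pos [ 0.6109 -0.0658  0.1371] yaw -10.6 shift [ 0.072  0.001 -0.426] turn [-0.0045 -0.01   -0.0081] F [-0.2 -0.1 -2.7] open 0.525 t 13.9
```

View pics/w6.png

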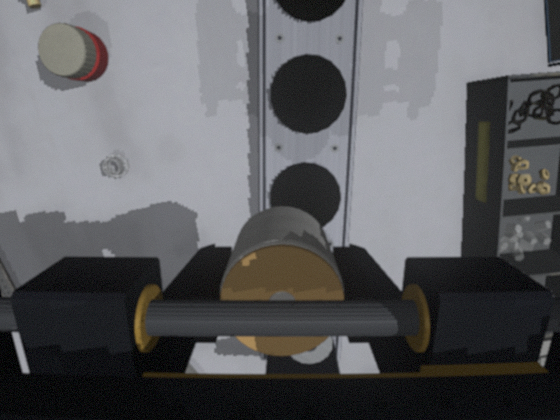

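Call:
{"op": "send_rows", "data": {"commands": [0.06,0,-0.06,-0.004,-0.01,-0.008,1,0.02,0,-0.08,0,0,0,1,0,0,-0.08,0,0,0,1,0,0,-0.08,0,0,0,1,0,0,-0.04,0,0,0,1,0,0,0,0,0,0,1]}}

```text
clock: 14.55
tool_pos: [0.6284, -0.066, 0.0448]
eef_rot: [-0.546, -0.448, 0.548, -0.448]
contact_force: [-0.9, -0.7, -3.0]
opening: 0.526
```

```bash
python3 - <<'E'
from h import *
togo(.629,-.0655,.0305,-11.3)
E
```

```text
pos [ 0.6284 -0.066   0.0448] yaw -11.4 shift [ 0.002  0.002 -0.057] turn [ 0.0005 -0.0015  0.0006] F [-0.9 -0.7 -3. ] open 0.526 t 14.55
```

Call:
{"op": "send_rows", "data": {"commands": [0.002,0.002,-0.035,0,-0.001,0,1,0,0,-0.018,0,0,0,1,0,0,0,0,0,0,1]}}

```text
clock: 14.85
tool_pos: [0.6298, -0.0653, 0.0314]
eef_rot: [0.547, 0.448, -0.547, 0.449]
contact_force: [0.1, 0.6, -2.6]
opening: 0.525
```

```bash
python3 - <<'E'
from h import *
togo(.629,-.0655,.0305,-11.3)
E
```

```text
pos [ 0.6298 -0.0653  0.0314] yaw -11.3 shift [-0.003 -0.001 -0.004] turn [0.0005 0.0009 0.0005] F [ 0.1  0.6 -2.6] open 0.525 t 14.85
```

Call:
{"op": "send_rows", "data": {"commands": [-0.003,0,-0.01,0,0.001,0,1,0,0,-0.004,0,0,0,1,0,0,0,0,0,0,1]}}

```text
clock: 15.15
tool_pos: [0.6302, -0.0652, 0.0306]
eef_rot: [0.548, 0.447, -0.547, 0.449]
contact_force: [0.7, -0.1, -3.1]
opening: 0.523
```

```bash
python3 - <<'E'
from h import *
togo(.629,-.0655,.0305,-11.3)
E
```

```text
pos [ 0.6302 -0.0652  0.0306] yaw -11.4 shift [-0.005 -0.001 -0.   ] turn [0.0008 0.0019 0.0008] F [ 0.7 -0.1 -3.1] open 0.523 t 15.15
```

Call:
{"op": "send_rows", "data": {"commands": [-0.006,-0.001,-0.006,0,0.003,0,1,0,0,-0.004,0,0,0,1,0,0,0,0,0,0,1]}}

```text
clock: 15.45
tool_pos: [0.63, -0.0653, 0.0303]
eef_rot: [0.547, 0.447, -0.547, 0.449]
contact_force: [0.9, -0.8, -3.1]
opening: 0.525
```

```bash
python3 - <<'E'
from h import *
togo(.629,-.0655,.0305,-11.3)
E
```

```text
pos [ 0.63   -0.0653  0.0303] yaw -11.4 shift [-0.004 -0.001  0.001] turn [0.0007 0.0008 0.0008] F [ 0.9 -0.8 -3.1] open 0.525 t 15.45
```

Call:
{"op": "send_rows", "data": {"commands": [-0.006,0,-0.005,0,0.001,0,1,0,0,0,0,0,0,1,0,0,0,0,0,0,0.5,0,0,0,0,0,0,0.3,0,0,0,0,0,0,0,0,0,0,0,0,0,0,0,0,0,0,0,0,0,0,0,0.04,0,0,0,0,0,0,0.08,0,0,0,0,0,0,0.12,0,0,0,0]}}

```text
clock: 16.45
tool_pos: [0.6273, -0.0654, 0.0884]
eef_rot: [-0.546, -0.449, 0.549, -0.447]
contact_force: [0.3, -0.1, 0.4]
opening: 1.006
```

```bash
python3 - <<'E'
from h import *
togo(.4785,.0763,.23,-11.3)
E
```

```text
pos [ 0.6273 -0.0654  0.0884] yaw -11.4 shift [-0.595  0.567  0.566] turn [ 0.0006 -0.0029  0.0007] F [ 0.3 -0.1  0.4] open 1.006 t 16.45
```

Call:
{"op": "send_rows", "data": {"commands": [0,0,0.14,0,-0.002,0,0,-0.02,0.02,0.14,0,0,0,0,-0.1,0.1,0.12,0,0,0,0,-0.12,0.12,0.08,0,0,0,0,-0.12,0.12,0.04,0,0,0,0,-0.12,0.12,0,0,0,0,0,-0.08,0.08,0,0,0,0,0,0,0,0,0,0,0,0,0,0,0,0,0,0,0,0,0,0,0,0,0,0]}}

```text
clock: 17.45
tool_pos: [0.4862, 0.0775, 0.2355]
eef_rot: [0.553, 0.443, -0.542, 0.452]
contact_force: [0.7, -0.5, -0.8]
opening: 1.004
```

```bash
python3 - <<'E'
from h import *
togo(.4785,.0763,.15,-11.3)
c=shot('wrist','w7');im=c['image'];hsv=cv2.cvtColor(im,cv2.COLOR_BGR2HSV)
print(proj(c,[[.4783,.0763,.032]]))
p=proj(c,[[.4783,.0763,.032]])[0].astype(int);print(hsv[p[1],p[0]],hsv[p[1],p[0]-50])
E
```

```text
pos [0.4862 0.0775 0.2355] yaw -11.5 shift [-0.031 -0.005 -0.342] turn [0.0002 0.0127 0.0024] F [ 0.7 -0.5 -0.8] open 1.004 t 17.45
[[269.86743265 184.0939234 ]]
[ 33  22 116] [102   9 137]
```

View pics/w7.png

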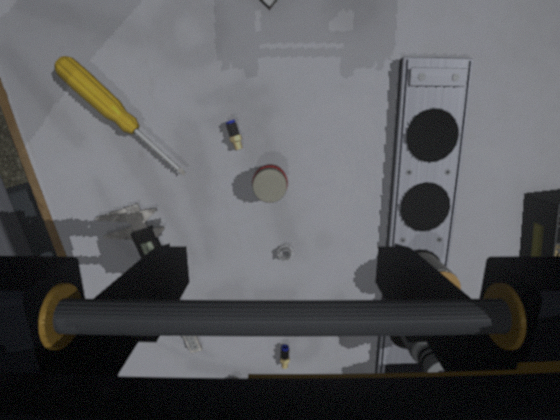

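Call:
{"op": "send_rows", "data": {"commands": [-0.03,-0.004,-0.1,0,0.012,0.002,0,-0.01,0,-0.14,0,0,0,0,-0.004,0,-0.14,0,0,0,0,-0.004,0,-0.14,0,0.002,0,0,-0.004,0,-0.12,0,0.002,0,0,-0.004,0,-0.08,0,0.002,0,0,0,0,0,0,0,0,0,0,0,0,0,0,0,0]}}

```text
clock: 18.3
tool_pos: [0.4819, 0.0678, 0.0483]
eef_rot: [-0.551, -0.442, 0.551, -0.444]
contact_force: [-0.7, 0.1, -0.0]
opening: 1.002
```

```bash
python3 - <<'E'
from h import *
togo(.4785,.0763,.005,-11.3)
E
```

```text
pos [0.4819 0.0678 0.0483] yaw -12.4 shift [-0.013  0.034 -0.173] turn [0.0016 0.0012 0.0122] F [-0.7  0.1 -0. ] open 1.002 t 18.3
```

Call:
{"op": "send_rows", "data": {"commands": [-0.012,0.03,-0.04,0.001,0.002,0.011,0,-0.006,0.01,-0.05,0,0.001,0,0,-0.002,0,-0.05,0,0.001,0,0,-0.001,0,-0.02,0,0,0,0,0,0,0,0,0,0,0]}}

```text
clock: 18.8
tool_pos: [0.4807, 0.0801, 0.01]
eef_rot: [0.549, 0.448, -0.545, 0.448]
contact_force: [-0.3, -0.4, -0.2]
opening: 0.995
```

```bash
python3 - <<'E'
from h import *
togo(.4785,.0763,.005,-11.3)
E
```

```text
pos [0.4807 0.0801 0.01  ] yaw -11.3 shift [-0.009 -0.015 -0.02 ] turn [-0.0025  0.0031  0.0004] F [-0.3 -0.4 -0.2] open 0.995 t 18.8
```

Call:
{"op": "send_rows", "data": {"commands": [-0.009,-0.015,-0.015,-0.002,0.003,0,0,-0.002,0,-0.006,0,0,0,0,0,0,0,0,0,0,0]}}

```text
clock: 19.1
tool_pos: [0.4786, 0.0764, 0.0058]
eef_rot: [0.548, 0.448, -0.546, 0.448]
contact_force: [-0.5, -0.4, -0.3]
opening: 1.002
```

```bash
python3 - <<'E'
from h import *
togo(.4785,.0763,.005,-11.3)
E
```

```text
pos [0.4786 0.0764 0.0058] yaw -11.3 shift [-0.001 -0.    -0.003] turn [-0.001   0.0014  0.0004] F [-0.5 -0.4 -0.3] open 1.002 t 19.1
```

Centred on the pot; close and check.

Call:
{"op": "send_rows", "data": {"commands": [0,0,0,0,0,0,0.4,0,0,0,0,0,0,1,0,0,0,0,0,0,1,0,0,0,0,0,0,1,0,0,0,0,0,0,1,0,0,0,0,0,0,1]}}

```text
clock: 19.7
tool_pos: [0.4791, 0.0763, 0.0065]
eef_rot: [0.548, 0.448, -0.546, 0.448]
contact_force: [-0.1, -0.3, -0.6]
opening: 0.481
```

```bash
python3 - <<'E'
from h import *
togo(.6448,.0131,.021,-11.3)
E
```

```text
pos [0.4791 0.0763 0.0065] yaw -11.4 shift [ 0.663 -0.253  0.058] turn [-0.0013  0.0022  0.0007] F [-0.1 -0.3 -0.6] open 0.481 t 19.7
```

Call:
{"op": "send_rows", "data": {"commands": [0,0,0,0,0,0,1,0,0,0,0,0,0,1]}}

```text
clock: 19.9
tool_pos: [0.479, 0.0763, 0.0065]
eef_rot: [0.548, 0.448, -0.546, 0.448]
contact_force: [-0.5, 0.1, -0.5]
opening: 0.431
```

Call:
{"op": "send_rows", "data": {"commands": [0,0,0.06,0,0,0,1,0,0,0.12,0,0,0,1,0,0,0.12,0,0,0,1,0.04,-0.01,0.1,0,0,0,1,0.12,-0.05,0.04,0,0,0,1,0.14,-0.05,0,0,0,0,1,0.14,-0.05,0,0,0,0,1,0.13,-0.05,0,0,0,0,1,0.08,-0.03,0,0,0,0,1,0,0,0,0,0,0,1,0,0,0,0,0,0,1]}}

```text
clock: 21.0
tool_pos: [0.6421, 0.012, 0.1206]
eef_rot: [-0.545, -0.449, 0.548, -0.448]
contact_force: [0.3, 0.0, -1.2]
opening: 0.431
```

```bash
python3 - <<'E'
from h import *
togo(.6448,.0131,.0215,-11.3)
shot('wrist','w8')
E
```

```text
pos [0.6421 0.012  0.1206] yaw -11.2 shift [ 0.011  0.004 -0.396] turn [ 0.0006 -0.0022 -0.0011] F [ 0.3  0.  -1.2] open 0.431 t 21.0
```

View pics/w8.png

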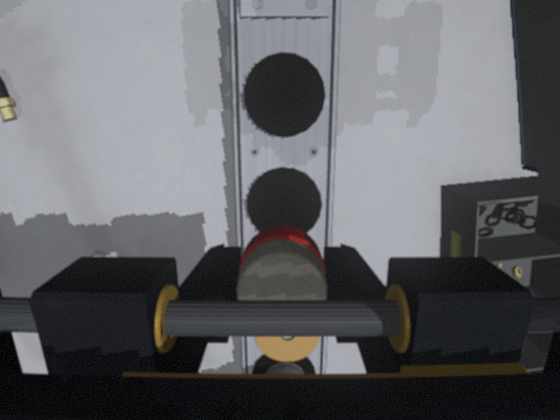

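The pot is held over the third pad, whose edge shows at (283,200). The far pad is at (284,95), and the nest shows behind at (285,345).

Call:
{"op": "send_rows", "data": {"commands": [0.01,0.004,-0.06,0,-0.002,-0.001,1,0,0,-0.08,0,0,0,1,0,0,-0.08,0,0,0,1,0,0,-0.08,0,0,0,1,0,0,-0.03,0,0,0,1,0,0,0,0,0,0,1]}}

```text
clock: 21.65
tool_pos: [0.637, 0.0183, 0.0318]
eef_rot: [-0.542, -0.453, 0.547, -0.449]
contact_force: [-0.4, 0.2, -0.1]
opening: 0.431
```

```bash
python3 - <<'E'
from h import *
togo(.6448,.0131,.0215,-11.3)
E
```

```text
pos [0.637  0.0183 0.0318] yaw -10.8 shift [ 0.031 -0.021 -0.041] turn [ 0.0001 -0.0053 -0.0059] F [-0.4  0.2 -0.1] open 0.431 t 21.65
```

Call:
{"op": "send_rows", "data": {"commands": [0.026,-0.018,-0.015,0,-0.005,-0.006,1,0.004,-0.003,-0.015,0,0,0,1,0,0,0,0,0,0,1]}}

```text
clock: 21.95
tool_pos: [0.6454, 0.0134, 0.025]
eef_rot: [0.547, 0.448, -0.546, 0.449]
contact_force: [0.3, -0.1, -1.0]
opening: 0.431
```

```bash
python3 - <<'E'
from h import *
togo(.6448,.0131,.0215,-11.3)
E
```

```text
pos [0.6454 0.0134 0.025 ] yaw -11.3 shift [-0.003 -0.001 -0.014] turn [-0.0001  0.0012 -0.0001] F [ 0.3 -0.1 -1. ] open 0.431 t 21.95
```

Call:
{"op": "send_rows", "data": {"commands": [-0.003,-0.001,-0.012,0,0.001,0,1,-0.001,0,-0.004,0,0,0,1,0,0,0,0,0,0,1]}}

```text
clock: 22.25
tool_pos: [0.6455, 0.0129, 0.022]
eef_rot: [0.548, 0.448, -0.546, 0.449]
contact_force: [0.3, 0.5, -1.0]
opening: 0.43
```

```bash
python3 - <<'E'
from h import *
togo(.6448,.0131,.0215,-11.3)
E
```

```text
pos [0.6455 0.0129 0.022 ] yaw -11.3 shift [-0.003  0.001 -0.002] turn [-0.0003  0.0017  0.0004] F [ 0.3  0.5 -1. ] open 0.43 t 22.25
```

Call:
{"op": "send_rows", "data": {"commands": [-0.004,0.001,-0.006,0,0.002,0,1,0,0,0,0,0,0,1,0,0,0,0,0,0,0.5,0,0,0,0,0,0,0.3,0,0,0,0,0,0,0,0,0,0,0,0,0,0,0,0,0,0,0,0,0,0,0,0.04,0,0,0,0,0,0,0.1,0,0,0,0,0,0,0.14,0,0,0,0,0,0,0.14,0,0,0,0]}}

```text
clock: 23.35
tool_pos: [0.6409, 0.0129, 0.1262]
eef_rot: [-0.544, -0.45, 0.549, -0.447]
contact_force: [1.1, -0.8, -0.2]
opening: 0.999
```

Call:
{"op": "send_rows", "data": {"commands": [0,0,0.16,0,0,0,0,0,0,0.16,0,0,0,0,-0.02,-0.04,0.1,0,0,0.03,0,-0.08,-0.12,0.04,0,0,0.05,0,-0.1,-0.15,0,0,0,0.05,0,-0.1,-0.15,0,0,0,0.05,0,-0.1,-0.15,0,0,0,0.05,0,-0.1,-0.15,0,0,0,0.05,0,-0.08,-0.13,0,0,0,0.05,0,-0.03,-0.06,0,0,0,0.04,0,0,0,0,0,0,0,0,0,0,0,0,0,0,0]}}

```text
clock: 24.55
tool_pos: [0.4833, -0.2289, 0.2621]
eef_rot: [0.39, 0.589, -0.386, 0.594]
contact_force: [0.2, 1.1, -0.4]
opening: 1.0
```

```bash
python3 - <<'E'
from h import *
togo(.4753,-.2407,.25,26)
c=shot('wrist','w9')
print(proj(c,[[.4753,-.2407,.018]]))
togo(.4753,-.2407,.25,26)
shot('top','t9')
E
```

```text
pos [ 0.4833 -0.2289  0.2621] yaw 23.5 shift [-0.032 -0.047 -0.048] turn [-0.0005  0.0055  0.0282] F [ 0.2  1.1 -0.4] open 1.0 t 24.55
[[269.46320032 179.75633185]]
pos [ 0.4835 -0.2287  0.262 ] yaw 23.5 shift [-0.033 -0.048 -0.048] turn [-0.0003  0.0055  0.0277] F [ 0.2  0.4 -0.6] open 1.0 t 24.6
```

View pics/w9.png

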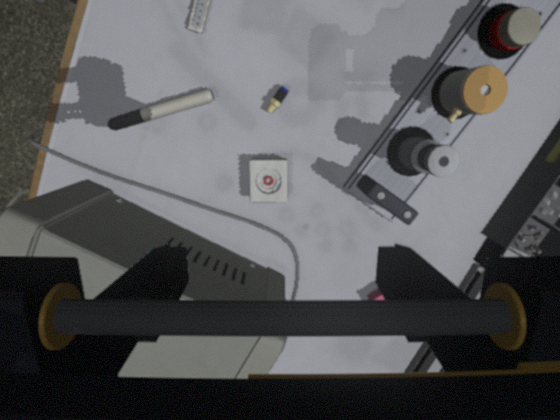

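View pics/t9.png

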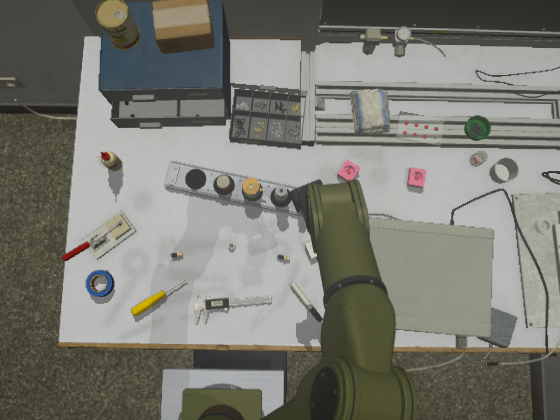

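```bash
python3 - <<'E'
from h import *
from plant import cams
c=cams.snapshot('wrist');im=c['image'];g=cv2.cvtColor(im,cv2.COLOR_BGR2GRAY);hsv=cv2.cvtColor(im,cv2.COLOR_BGR2HSV)
m=cv2.inRange(hsv,(15,10,125),(40,255,255));m[:,:235]=0;m[:,305:]=0;m[:145]=0;m[215:]=0
m=cv2.morphologyEx(m,cv2.MORPH_CLOSE,np.ones((9,9)))
cs,_=cv2.findContours(m,cv2.RETR_EXTERNAL,cv2.CHAIN_APPROX_NONE);k=max(cs,key=cv2.contourArea);rr=cv2.minAreaRect(k);print(rr)
B=plane(c,cv2.boxPoints(rr),.018);print(B.round(4),B.mean(0))
for i in range(4):
  d=B[(i+1)%4]-B[i];print(np.linalg.norm(d).round(4),np.degrees(np.arctan2(d[1],d[0])).round(1))
T=cv2.imread('pics/top0.png');
class _: pass
t=cams.snapshot('top')
print(plane(t,[(354,222),(352,270),(349,325)],0).round(3))
cv2.imwrite('pics/tsc.png',crop(T,300,205,90,140,4))
im2=im.copy();cv2.drawContours(im2,[k],-1,(0,255,0),1);cv2.imwrite('pics/w9c.png',crop(im2,225,140,90,80,6))
E
```

```text
Traceback (most recent call last):
ValueError: max() iterable argument is empty
```

```bash
python3 - <<'E'
from h import *
from plant import cams
c=cams.snapshot('wrist');im=c['image'];hsv=cv2.cvtColor(im,cv2.COLOR_BGR2HSV)
print(hsv[170:200:8,255:285:8].tolist(),hsv[180,310])
T=cv2.imread('pics/top0.png');cv2.imwrite('pics/tsc.png',crop(T,300,205,90,140,4))
t=cams.snapshot('top');print(plane(t,[(354,222),(352,270),(349,325)],0).round(3))
cv2.imwrite('pics/w9c.png',crop(im,225,140,90,80,7))
E
```

```text
[[[30, 3, 167], [30, 2, 166], [90, 5, 167], [30, 2, 159]], [[30, 2, 157], [1, 47, 115], [0, 62, 140], [30, 6, 124]], [[30, 2, 144], [50, 5, 161], [0, 7, 156], [0, 0, 125]], [[45, 3, 169], [45, 4, 137], [45, 4, 128], [60, 2, 163]]] [113  13 159]
[[ 0.548 -0.347  0.   ]
 [ 0.417 -0.34   0.   ]
 [ 0.271 -0.331  0.   ]]
```

View pics/w9c.png

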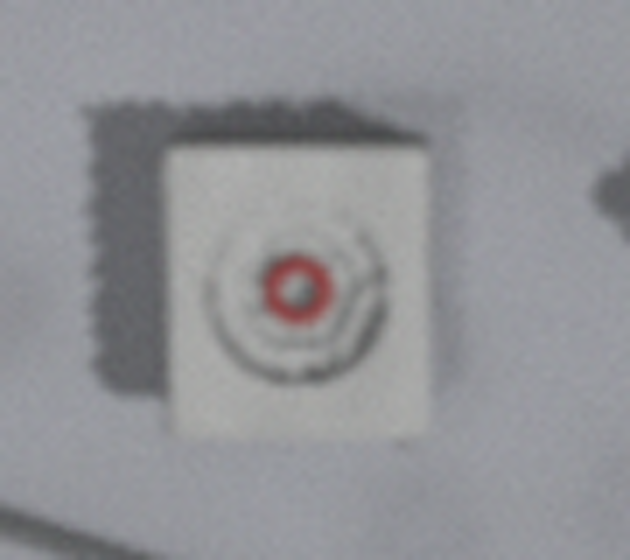

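View pics/tsc.png

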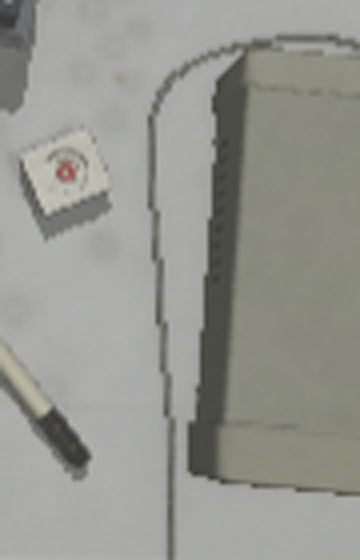

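```bash
python3 - <<'E'
from h import *
from plant import cams
c=cams.snapshot('wrist')
f=lambda p:(np.array(p,float)+.5)/7-.5+[225,140]
B=plane(c,f([(165,148),(428,145),(430,436),(175,438)]),.018);print(B.mean(0).round(4),plane(c,f((297,288)),.015).round(4))
for i in range(4):
  d=B[(i+1)%4]-B[i];print(np.linalg.norm(d).round(4),np.degrees(np.arctan2(d[1],d[0])).round(1))
togo(.4745,-.2410,.0025,25)
E
```

```text
[ 0.4745 -0.2423  0.018 ] [[ 0.4739 -0.2421  0.015 ]]
0.0427 24.3
0.0488 -65.7
0.0427 -156.0
0.0486 114.2
pos [ 0.4839 -0.2279  0.2616] yaw 23.7 shift [-0.038 -0.053 -1.036] turn [-0.0006  0.0053  0.0145] F [-0.6 -0.1 -0.7] open 0.997 t 24.85
```

Call:
{"op": "send_rows", "data": {"commands": [-0.03,-0.04,-0.1,0,0.005,0.005,0,-0.012,-0.018,-0.15,0,0,0,0,0,0,-0.15,0,0,0,0,0,0,-0.15,0,0.001,0,0,0,0,-0.15,0,0.001,0,0,0,0,-0.1,0,0,0,0,0,0,0,0,0,0,0,0,0,0,0,0,0,0]}}

```text
clock: 25.65
tool_pos: [0.4797, -0.2367, 0.0569]
eef_rot: [0.383, 0.593, -0.38, 0.597]
contact_force: [-0.1, -0.8, 0.7]
opening: 0.999
```

```bash
python3 - <<'E'
from h import *
togo(.4748,-.2418,.003,24.2)
E
```

```text
pos [ 0.4797 -0.2367  0.0569] yaw 24.6 shift [-0.02  -0.02  -0.216] turn [-0.0005  0.0041 -0.0049] F [-0.1 -0.8  0.7] open 0.999 t 25.65
```

Call:
{"op": "send_rows", "data": {"commands": [-0.02,-0.02,-0.05,0,0.004,-0.004,0,-0.006,-0.006,-0.06,0,0.001,0,0,-0.003,-0.003,-0.05,0,0.001,0,0,0,0,-0.025,0,0,0,0,0,0,0,0,0,0,0]}}

```text
clock: 26.15
tool_pos: [0.4754, -0.2462, 0.0125]
eef_rot: [0.385, 0.592, -0.384, 0.595]
contact_force: [0.9, -0.2, -0.9]
opening: 1.004
```

```bash
python3 - <<'E'
from h import *
togo(.4748,-.2418,.003,24.2)
E
```

```text
pos [ 0.4754 -0.2462  0.0125] yaw 24.2 shift [-0.003  0.017 -0.038] turn [0.0015 0.0031 0.0005] F [ 0.9 -0.2 -0.9] open 1.004 t 26.15
```

Call:
{"op": "send_rows", "data": {"commands": [-0.003,0.016,-0.02,0.001,0.003,0,0,0,0,-0.014,0,0,0,0,0,0,0,0,0,0,0]}}

```text
clock: 26.45
tool_pos: [0.4754, -0.2419, 0.0043]
eef_rot: [0.384, 0.593, -0.384, 0.594]
contact_force: [-0.1, 0.1, 0.2]
opening: 1.004
```

```bash
python3 - <<'E'
from h import *
togo(.4748,-.2418,.003,24.2)
E
```

```text
pos [ 0.4754 -0.2419  0.0043] yaw 24.1 shift [-0.003  0.    -0.005] turn [0.0007 0.001  0.0006] F [-0.1  0.1  0.2] open 1.004 t 26.45
```

Call:
{"op": "send_rows", "data": {"commands": [-0.002,0,-0.003,0,0.001,0,0.4,0,0,0,0,0,0,1,0,0,0,0,0,0,1,0,0,0,0,0,0,1,0,0,0,0,0,0,1,0,0,0,0,0,0,1,0,0,0,0,0,0,1]}}

```text
clock: 27.15
tool_pos: [0.4753, -0.2421, 0.0041]
eef_rot: [0.384, 0.593, -0.385, 0.594]
contact_force: [0.9, -0.0, -1.6]
opening: 0.497
```

```bash
python3 - <<'E'
from h import *
togo(.6603,.0913,.019,-11.3)
E
```

```text
pos [ 0.4753 -0.2421  0.0041] yaw 24.1 shift [0.74  1.334 0.06 ] turn [ 1.100e-03  3.000e-04 -3.939e-01] F [ 0.9 -0.  -1.6] open 0.497 t 27.15
```

Call:
{"op": "send_rows", "data": {"commands": [0,0,0.06,0,0,0,1,0,0,0.12,0,0,0,1,0,0,0.16,0,0,0,1,0,0,0.16,0,0,0,1,0,0.01,0.16,0,0,-0.03,1,0,0.06,0.12,0,0,-0.04,1,0.05,0.12,0.02,0,0,-0.04,1,0.08,0.15,0,0,0,-0.04,1,0.09,0.16,0,0,0,-0.04,1,0.09,0.16,0,0,0,-0.04,1,0.09,0.16,0,0,0,-0.04,1,0.09,0.16,0,0,0,-0.04,1]}}

```text
clock: 28.35
tool_pos: [0.5917, 0.0021, 0.2096]
eef_rot: [-0.522, -0.476, 0.528, -0.472]
contact_force: [0.5, -0.9, -2.2]
opening: 0.491
```

```bash
python3 - <<'E'
from h import *
togo(.6603,.0913,.15,-11.3)
E
```

```text
pos [0.5917 0.0021 0.2096] yaw -5.9 shift [ 0.274  0.357 -0.239] turn [ 0.0006 -0.0063 -0.0603] F [ 0.5 -0.9 -2.2] open 0.491 t 28.35
```

Call:
{"op": "send_rows", "data": {"commands": [0.09,0.12,0,0,-0.003,-0.03,1,0.09,0.12,0,0,-0.003,-0.02,1,0.07,0.09,-0.06,0,0,0,1,0.02,0.02,-0.1,0,0,0,1,0,0,-0.1,0,0,0,1,0,0,0,0,0,0,1,0,0,0,0,0,0,1]}}

```text
clock: 29.05
tool_pos: [0.6608, 0.1062, 0.1414]
eef_rot: [0.542, 0.457, -0.54, 0.454]
contact_force: [0.4, -0.4, -0.4]
opening: 0.497
```

```bash
python3 - <<'E'
from h import *
togo(.6603,.0913,.0192,-11.3)
shot('wrist','w10')
E
```

```text
pos [0.6608 0.1062 0.1414] yaw -9.8 shift [-0.002 -0.06  -0.489] turn [-0.0035 -0.0007 -0.0163] F [ 0.4 -0.4 -0.4] open 0.497 t 29.05
```

View pics/w10.png

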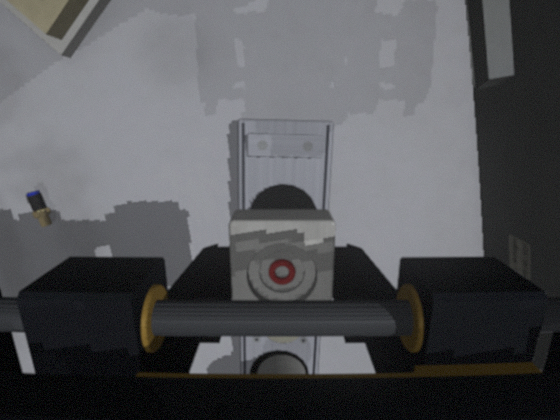

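```bash
python3 - <<'E'
from h import *
from plant import cams
t=cams.snapshot('top')
for z in (0,.05,.1): print(z,plane(t,[(113,126),(229,126)],z).round(3).tolist())
E
```

```text
0 [[0.814, 0.334, 0.0], [0.818, 0.005, 0.0]]
0.05 [[0.797, 0.318, 0.05], [0.801, -0.0, 0.05]]
0.1 [[0.78, 0.301, 0.1], [0.784, -0.005, 0.1]]
```

Call:
{"op": "send_rows", "data": {"commands": [-0.002,-0.05,-0.08,-0.003,0,-0.016,1,0,-0.014,-0.1,0,0,0,1,0,0,-0.1,0,0,0,1,0,0,-0.05,0,0,0,1,0,0,0,0,0,0,1]}}

```text
clock: 29.65
tool_pos: [0.6655, 0.0871, 0.0657]
eef_rot: [0.552, 0.444, -0.544, 0.449]
contact_force: [0.2, 1.0, -0.9]
opening: 0.494
```

```bash
python3 - <<'E'
from h import *
togo(.6603,.0913,.0192,-11.3)
E
```

```text
pos [0.6655 0.0871 0.0657] yaw -11.6 shift [-0.021  0.017 -0.186] turn [-0.0013  0.0085  0.0036] F [ 0.2  1.  -0.9] open 0.494 t 29.65
```

Call:
{"op": "send_rows", "data": {"commands": [-0.018,0.014,-0.05,-0.001,0.008,0.003,1,-0.002,0.002,-0.06,0,0,0,1,0,0,-0.04,0,0,0,1,0,0,-0.01,0,0,0,1,0,0,0,0,0,0,1]}}

```text
clock: 30.15
tool_pos: [0.6624, 0.0926, 0.026]
eef_rot: [0.549, 0.448, -0.545, 0.449]
contact_force: [0.4, -0.7, -1.7]
opening: 0.493
```

```bash
python3 - <<'E'
from h import *
togo(.6603,.0913,.0192,-11.3)
E
```

```text
pos [0.6624 0.0926 0.026 ] yaw -11.3 shift [-0.008 -0.005 -0.027] turn [-0.0015  0.0034  0.0004] F [ 0.4 -0.7 -1.7] open 0.493 t 30.15
```

Call:
{"op": "send_rows", "data": {"commands": [-0.008,-0.005,-0.016,-0.001,0.003,0,1,-0.002,0,-0.01,0,0,0,1,0,0,0,0,0,0,1]}}

```text
clock: 30.45
tool_pos: [0.6602, 0.0913, 0.0196]
eef_rot: [0.547, 0.448, -0.546, 0.448]
contact_force: [-0.7, -0.0, -1.4]
opening: 0.493
```

```bash
python3 - <<'E'
from h import *
togo(.6603,.0913,.0192,-11.3)
E
```

```text
pos [0.6602 0.0913 0.0196] yaw -11.3 shift [ 0.    -0.    -0.002] turn [-0.0005  0.0008  0.0004] F [-0.7 -0.  -1.4] open 0.493 t 30.45
```

Over the pad at contact height; release, rise, and swing clear for the top view.

Call:
{"op": "send_rows", "data": {"commands": [0,0,-0.003,0,0,0,1,0,0,0,0,0,0,0.5,0,0,0,0,0,0,0.3,0,0,0,0,0,0,0,0,0,0,0,0,0,0,0,0,0,0,0,0,0,0,0,0.04,0,0,0,0,0,0,0.1,0,0,0,0,0,0,0.15,0,0,0,0,0,0,0.15,0,0,0,0,0,0,0.15,0,0,0,0]}}

```text
clock: 31.55
tool_pos: [0.6568, 0.0906, 0.1691]
eef_rot: [-0.545, -0.45, 0.549, -0.447]
contact_force: [0.7, 0.6, -0.7]
opening: 1.003
```

Call:
{"op": "send_rows", "data": {"commands": [0,0,0.15,0,0,0,0,-0.06,0.04,0.1,0,0,0,0,-0.12,0.08,0,0,0,0,0,-0.14,0.1,0,0,0,0,0,-0.14,0.1,0,0,0,0,0,-0.14,0.1,0,0,0,0,0,-0.1,0.1,0,0,0,0,0,-0.05,0.1,0,0,0,0,0,0,0,0,0,0,0,0,0,0,0,0,0,0,0]}}

```text
clock: 32.55
tool_pos: [0.466, 0.25, 0.2509]
eef_rot: [0.554, 0.445, -0.541, 0.45]
contact_force: [0.5, 0.2, -0.1]
opening: 1.001
```

```bash
python3 - <<'E'
from h import *
t=shot('top','t11');s=shot('scene','s11')
cv2.imwrite('pics/t11c.png',np.vstack([crop(t['image'],150,145,180,75,4),crop(s['image'],200,150,180,75,4)]))
for n,P,h in [('plug',(.6133,-.1442),.078),('nest',(.629,-.0655),.051),('pot',(.6448,.0131),.032),('block',(.6603,.0913),.018)]:
  print(n,proj(t,[[*P,.015+h]]).round(1),proj(s,[[*P,.015+h]]).round(1))
E
```

```text
plug [[280.9 190.8]] [[289.  185.8]]
nest [[251.2 186.7]] [[271.5 184.4]]
pot [[222.4 182. ]] [[255.2 180.9]]
block [[194.3 177.2]] [[239.9 176.6]]
```

View pics/t11c.png

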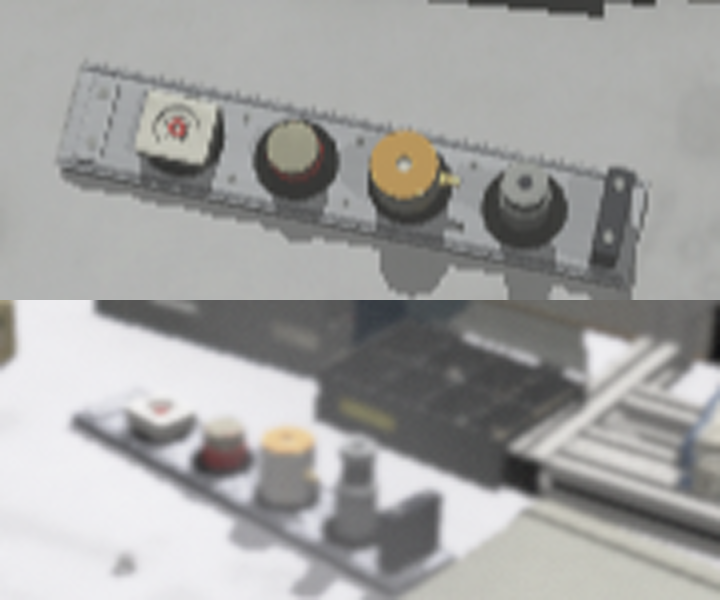

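```bash
python3 - <<'E'
from h import *
from plant import cams
t=cams.snapshot('top');hsv=cv2.cvtColor(t['image'],cv2.COLOR_BGR2HSV)
m=cv2.inRange(hsv,(10,80,100),(22,255,255));m[:170]=0;m[205:]=0;m[:,:235]=0;m[:,270:]=0
M=cv2.moments(m,True);print(M['m00'],plane(t,(M['m10']/M['m00'],M['m01']/M['m00']),.066).round(4),'goal .629 -.0655')
E
```

```text
213.0 [[ 0.6314 -0.0637  0.066 ]] goal .629 -.0655
```

```bash
python3 - <<'E'
from plant import job
print(job.finish_job())
E
```

```text
the job is handed in; nothing more can be done
None
```

All four parts now stand upright on the rail pads. From the stop block outward the order is test plug, nest cylinder, grease pot, and the aluminium seal block at the far end. I handed the job in at about 33 s with the gripper open and clear of everything.

- **Position:** in the final top view the plug, pot and block sit within about 1 pixel (2–3 mm) of their pad centres. The nest measured about 3 mm off (+2.4 mm in x, +1.8 mm in y). I left it, since the calibration is only good to about 2 mm and it sits fully on its pad.
- **Upright:** the top and scene views show all four standing, with nothing knocked over.
- **Touchdown:** only the plug gave a clear force reading as it met its pad. I let the other three go at the height worked out for contact, less than 1 mm above the pads.

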